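# Feel for the stepped end and lay a handpiece sleeve in the assembly cradle

### The arm

A 6-joint arm with a two-finger parallel gripper is mounted at the origin on the work surface. World frame = base frame: x ahead of the robot, y to its left, z up, the work surface at z = 0. Lengths are in m, angles in rad, forces in N, time in s.
With the tool pointing down it reaches from about 0.35 to 0.975 m from the base axis. Payload 4.9 kg.
Tool frame: the origin (TCP) lies on the front face of the gripper's body, between the roots of the fingers; the fingertips stand ctrl.tip_extent ahead of it and the grasp point (between the pads) lies 54 mm ahead of it (ctrl.tip_extent is the distance from the TCP to the fingertips, in m); z points along the fingers, y is the line along which they close (so a half turn about z gives the same grasp; the last joint's range is limited). The gripper opens to 85 mm and grips with 20 to 120 N. Pads are 22 mm wide; open, the fingers measure 114 mm over their backs; the gripper's body (76 mm by 85 mm) begins 54 mm behind the grasp point. The pads swing forward as they close: fully open they stand 13 mm farther back than shut.
Start: joints at [1.17, 0.053, 1.613, -0, 1.476, -0.119], TCP at [0.174, 0.6, 0.304] pointing down, gripper open.
Joint ranges: [-3.01, 3.01], [-1.01, 2.22], [0.06, 2.58], [-1.02, 4.17], [0.09, 2.62], [-3.14, 3.14]. Speed limits (rad/s): [2.57, 2.57, 3.14, 3.14, 3.14, 3.14].

### API

Orientations are given as a rotation vector (axis times angle).
In Python, from station import ctrl gives the robot as it stands.
- The arm moves only by the tool apply_moves, never from a script. Its argument "rows" is one flat list of numbers, 6 for each row, row after row: the shift along the tool's x, y, z normalised to -1 to 1, where 1 is 0.6 m, then the turn, a rotation vector about the tool's x, y, z normalised to -1 to 1, where 1 is 90 degrees. A call has 1 to 20 rows; each row is the pose to reach, as a shift and turn from the pose commanded when the call began, along the tool's axes at that moment; what a row does not reach only later rows make up. A row lasts 1/10 s, in which the tool goes at most 50 mm and 8.59 degrees, less where a joint would pass 70% of its speed; a pose out of reach is approached as far as the arm can. A call with a number of a shift or a turn outside -1 to 1 is refused whole. A call with a gripper value outside its range is refused whole. "grip" is the opening, from 0 (shut) to 1 (fully open), set as the call begins (left out, the last holds). The fingers move at their own pace and stop on an object; "grip_force" is the grip in N (left out, the last holds). Time passes only in rows, so rows that repeat a pose let the fingers close. It gives the time, the measured TCP pose, the force, the opening and the grip force at its end, in the units of the state.
- ctrl.get_obs(): the state, without advancing time (a new reading comes with each control period).
- ctrl.get_image(name): name is "scene" or "side" or "wrist"; returns (picture, depth): 480x640x3 uint8, blue, green, red; 480x640 float32, m along the optical axis (not along the pixel's ray), 0 where there is no reading.
- ctrl.camera_model(name): a dict with "mtx" (3x3 intrinsics, pixels), "R" (3x3) and "t" (3): a world point X has camera coordinates R X + t; the wrist camera has in their place "tool_from_camera" (4x4, takes a point from camera to tool coordinates, whose origin is the TCP and whose axes are the flange's). Camera axes: x right, y down, z forward; pixel columns grow to the right and rows downward; lengths in m; the calibration is good to about 2 mm. A picture is of the moment at which its call begins: read the wrist's pose just before it. camera_model takes no time and is no camera call.
- ctrl.finish_job(): hands the job in; it is judged then, once.
The state is a dict: "t": time; "q": joint angles; "dq": joint speeds; "effort": joint torques, N m; "tool_pos": TCP position; "tool_rot": TCP orientation; "contact_force": force on the tool from outside, world axes, zero at the start; "wrist_torque": the same for the moment, N m; "opening": finger opening in m; "grip_force": force on a finger pad.
Only numpy, scipy, OpenCV 4.12 (cv2) and the standard library are available. Lean on these libraries where they do the work, as an engineer would, in place of code of your own. Each camera call takes 0.05 s, during which the arm holds its last target. There are 200 camera calls.

### The job

Take either one of the two silver handpiece sleeves, and while it still lies in its rest feel one of its black ends with the fingers to find which end is turned down smaller. Then lay that sleeve fully down in the assembly cradle with its smaller end towards the red plate, turning it round if it needs it, centred over the two wooden saddles, and let go. Leave the other sleeve where it lies.

Things in the scene. Friction and masses are not known exactly. Their poses are not given: they have to be found in the camera images.
- sleeve_1: aluminium sleeve, 100 mm long, lying level in a low wooden rest: ribbed silver middle 52 mm long, 34 mm across; both ends black for 24 mm. One black end is 34 mm across, the other turned down to 24 mm (5 mm step all round); its frame does not tell which: feel its width or top height. 0.14 to 0.28 kg. Origin: mid-length on its axis, 40 mm above the bench; x axis along it
- sleeve_2: the second sleeve: look, sizes and frame as sleeve_1, its smaller end may lie either way. Each rest is fixed: base 70 x 50 mm, 10 mm high, two V saddles 8 mm wide, 14 mm either side of the sleeve's middle, reaching up to 8 mm below the sleeve's axis and 19 mm to either side of it; the ends hang free, with finger room all round
- cradle: fixed: dark wood base 150 x 60 mm, 10 mm high; two light V saddles like the rests', at x = -14 and 14 mm, hold a sleeve with its axis along x, 40 mm above the bench; a steel V fork at x = 40 mm clears the smaller end but props up the larger; a red plate (56 mm wide, top at 61 mm) stands at the +x end. Origin: on the bench under the sleeve's place; x towards the red plate, z up
- cradle_plate (a point): point on the inner face of the red plate, 65 mm along the cradle's x from its origin, 40 mm above the bench, on the sleeve's axis when seated; x axis as the cradle's
Mind the look-alikes: they are no part of the job. Leave any green or turquoise look-alike of the sleeve_1 alone.

How it is judged:
On the way:
1. a black end of one sleeve is touched with the fingers while the sleeve still lies in its rest (hand over that end, more than 22 mm from the sleeve's middle) (((contact force between the fingers and sleeve_1 above 0.3 N and distance of sleeve_1 from where it was at the start of the episode below 0.012 m and (x of the grasp point in the frame of sleeve_1 above 0.022 m or x of the grasp point in the frame of sleeve_1 below -0.022 m)) or (contact force between the fingers and sleeve_2 above 0.3 N and distance of sleeve_2 from where it was at the start of the episode below 0.012 m and (x of the grasp point in the frame of sleeve_2 above 0.022 m or x of the grasp point in the frame of sleeve_2 below -0.022 m)))), for 0.05 s.
At the end, for the whole second after the job is handed in: one sleeve lies at rest in the cradle, middle within 10 mm of the cradle's centre seen from above and 34 to 46 mm up, within 10 degrees of its line and level within 2.5 degrees (only so with the smaller end by the red plate: the larger is propped up); the other has moved under 20 mm (((horizontal distance between sleeve_1 and cradle below 0.01 m and height (world z) of sleeve_1 between 0.034 and 0.046 m and angle between the x axis of sleeve_1 and the x axis of cradle, either way round below 0.175 rad and angle between sleeve_1's own x axis and vertical between 1.526 and 1.616 rad and linear speed of sleeve_1 below 0.02 m/s and distance of sleeve_2 from where it was at the start of the episode below 0.02 m) or (horizontal distance between sleeve_2 and cradle below 0.01 m and height (world z) of sleeve_2 between 0.034 and 0.046 m and angle between the x axis of sleeve_2 and the x axis of cradle, either way round below 0.175 rad and angle between sleeve_2's own x axis and vertical between 1.526 and 1.616 rad and linear speed of sleeve_2 below 0.02 m/s and distance of sleeve_1 from where it was at the start of the episode below 0.02 m))); the robot touches nothing.
It also fails if it takes over 38 s, if anything falls off the work surface, if the arm or the gripper's body presses on something with over 40 N, if the wrist force passes 120 N, or if a joint passes its speed limit or range.

## Working session

There is one attempt and no reset: what is moved stays moved. The work goes in short steps, Python scripts to look and compute and a tool call to move; the robot and the scene stay as the last step left them, time stands still between calls to the robot, and variables do not carry over. Pictures are saved under pics/ and viewed, at most 10 in all, crops included, and the job is handed in when it is done.

Besides the shell and the picture viewer there is one more tool, called after ">>>" by a JSON object that holds its "api" and its "payload", one argument or row to a line. apply_moves: Moves the arm, as the interface text tells. Its arguments: {"type":"object","properties":{"rows":{"type":"array","items":{"type":"number"}},"grip":{"type":"number"},"grip_force":{"type":"number"}},"required":["rows"]}

```bash
ls; mkdir -p pics; cat > h.py <<'E'
import numpy as np, cv2
from scipy.spatial.transform import Rotation as Ro
from station import ctrl
def cam(n):
    m=ctrl.camera_model(n)
    if n!="wrist": return np.array(m["mtx"]),np.array(m["R"]),np.array(m["t"]).ravel()
    o=ctrl.get_obs(); T=np.eye(4); T[:3,:3]=Ro.from_rotvec(o["tool_rot"]).as_matrix(); T[:3,3]=o["tool_pos"]
    W=np.linalg.inv(T@np.array(m["tool_from_camera"])); return np.array(m["mtx"]),W[:3,:3],W[:3,3]
def plane(c,uv,z):
    K,R,t=c; uv=np.atleast_2d(uv).astype(float); d=np.c_[uv,np.ones(len(uv))]@np.linalg.inv(K).T@R; o=-R.T@t
    return o+d*((z-o[2])/d[:,2])[:,None]
def cloud(c,dep):
    K,R,t=c; v,u=np.mgrid[:480,:640]; p=np.dstack([u,v,np.ones_like(u)])@np.linalg.inv(K).T*dep[...,None]
    return (p-t)@R
E
python3 - <<'E'
from h import *
o=ctrl.get_obs();print(o["t"],o["tool_pos"],o["tool_rot"],ctrl.tip_extent,o["opening"])
ims=[]
for n in("scene","side"):
    c=cam(n);im,d=ctrl.get_image(n);np.savez(f"{n}.npz",im=im,d=d);cv2.imwrite(f"pics/{n}0.png",im);print(n,-c[1].T@c[2])
E
```

```text
pics
0.0 [0.17363676 0.59990194 0.30265693] [-0.44111199 -3.10994968  0.00312485] 0.0726 0.08561602078050132
scene [0.7982783 0.5429216 0.7245646]
side [0.23040143 0.59237101 0.49318214]
```

View pics/scene0.png

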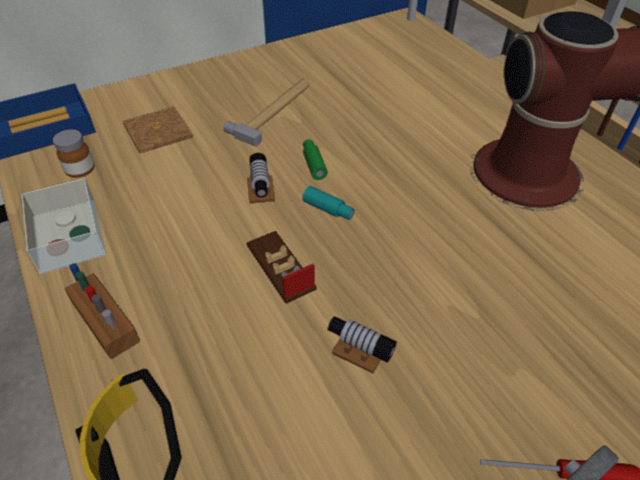

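View pics/side0.png

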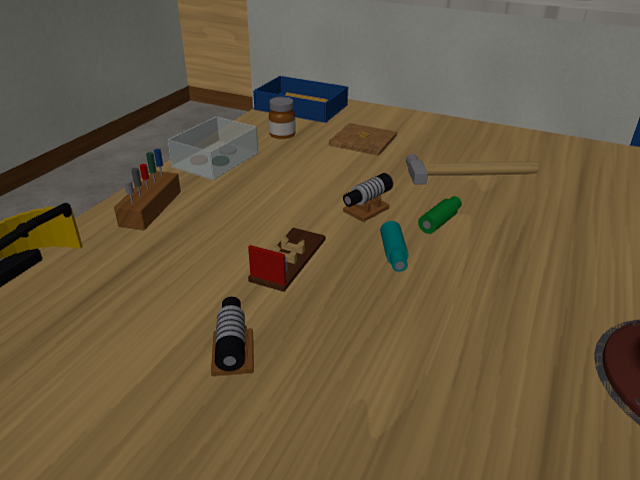

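The scene picture shows the sleeves at about (362,340) and (260,175). The cradle is at (282,266), with its red plate at (299,280). Look-alikes to leave alone are green at (315,160) and turquoise at (330,203). I choose the silver ribbed sleeve at (362,340), which is the open and near one. The side view shows the same sleeve at (231,335), with the cradle at (287,258).

```bash
python3 - <<'E'
from h import *
for n,boxes in (("scene",dict(A=(320,305,405,380),B=(240,145,280,208),C=(240,225,322,305))),("side",dict(A=(205,290,262,380),B=(335,165,400,222),C=(240,220,332,295)))):
    z=np.load(n+".npz");im=z["im"];P=cloud(cam(n),z["d"]);hsv=cv2.cvtColor(im,cv2.COLOR_BGR2HSV)
    for k,(a,b,c,d) in boxes.items():
        p=P[b:d,a:c].reshape(-1,3);h=hsv[b:d,a:c].reshape(-1,3).astype(int)
        if k=="C":
            m=(p[:,2]>.005)&(p[:,2]<.07)
            q=p[m]; r=cv2.minAreaRect(q[:,:2].astype(np.float32)); print(n,k,r,q[:,2].max())
            red=m&((h[:,0]<6)|(h[:,0]>174))&(h[:,1]>180)&(h[:,2]>90); q=p[red]; print(" red",np.median(q,0),q[:,2].max(),cv2.minAreaRect(q[:,:2].astype(np.float32)))
        else:
            m=(h[:,1]<70)&(p[:,2]>.03)&(p[:,2]<.07)
            q=p[m];r=cv2.minAreaRect(q[:,:2].astype(np.float32)); print(n,k,r,q[:,2].max(),m.sum())
            top=q[q[:,2]>.045]; mu=top[:,:2].mean(0); v=np.linalg.svd(top[:,:2]-mu,full_matrices=0)[2][0]; s=(q[:,:2]-mu)@v
            print(" axis",v,"mid",mu+v*(s.max()+s.min())/2,"len",np.ptp(s))
            for e in np.arange(s.min(),s.max(),.01):
                w=q[(s>=e)&(s<e+.01)]; print("  ",round(e*1000),np.round(np.median(w[:,:2],0),3),round(w[:,2].max()*1000,1),end="")
            print()
z=np.load("scene.npz");cv2.imwrite("pics/cropA.png",cv2.resize(z["im"][225:390,240:410],None,fx=3.5,fy=3.5))
E
```

```text
scene A ((0.5293813943862915, 0.19532367587089539), (0.0322016179561615, 0.09858249872922897), 31.552227020263672) 0.05988287442611898 1211
 axis [-0.50934579  0.86056195] mid [0.53202979 0.19686838] len 0.09859809525250343
   -53 [0.555 0.159] 55.1   -43 [0.55  0.168] 55.5   -33 [0.547 0.178] 59.0   -23 [0.543 0.186] 59.8   -13 [0.537 0.194] 59.1   -3 [0.532 0.203] 59.9   7 [0.527 0.212] 58.7   17 [0.522 0.22 ] 58.6   27 [0.514 0.228] 59.7   37 [0.509 0.236] 59.4
scene B ((0.5054202079772949, -0.20725315809249878), (0.10290753096342087, 0.03459934890270233), 66.48833465576172) 0.06019034606340668 569
 axis [0.36035665 0.9328146 ] mid [ 0.50586391 -0.20719268] len 0.10296875540582076
   -54 [ 0.487 -0.25 ] 58.7   -44 [ 0.492 -0.24 ] 58.8   -34 [ 0.498 -0.231] 60.2   -24 [ 0.5   -0.222] 60.1   -14 [ 0.504 -0.213] 58.5   -4 [ 0.505 -0.203] 60.0   6 [ 0.511 -0.196] 59.1   16 [ 0.515 -0.186] 58.6   26 [ 0.519 -0.177] 53.1   36 [ 0.522 -0.164] 54.1   46 [ 0.52 -0.16] 47.7
scene C ((0.5663287043571472, -0.014806650578975677), (0.2084483504295349, 0.07717452943325043), 89.61334228515625) 0.
[... 797 characters left out ...]
.05857679894769924 722
 axis [0.40425252 0.91464742] mid [ 0.49805753 -0.20701761] len 0.1026379587330663
   -53 [ 0.48  -0.247] 56.9   -43 [ 0.481 -0.24 ] 57.6   -33 [ 0.483 -0.229] 57.7   -23 [ 0.487 -0.221] 58.0   -13 [ 0.491 -0.211] 58.1   -3 [ 0.493 -0.202] 58.6   7 [ 0.498 -0.192] 57.9   17 [ 0.504 -0.184] 57.4   27 [ 0.509 -0.176] 51.6   37 [ 0.514 -0.166] 52.0   47 [ 0.522 -0.163] 51.9
side C ((0.5569630265235901, -0.014837481081485748), (0.060544706881046295, 0.1528158187866211), 1.088625192642212) 0.06218776142604085
 red [0.55530201 0.05476109 0.03868894] 0.06218776142604085 ((0.5565439462661743, 0.05309312045574188), (0.009599200449883938, 0.05562865361571312), 89.33988189697266)
```

View pics/cropA.png

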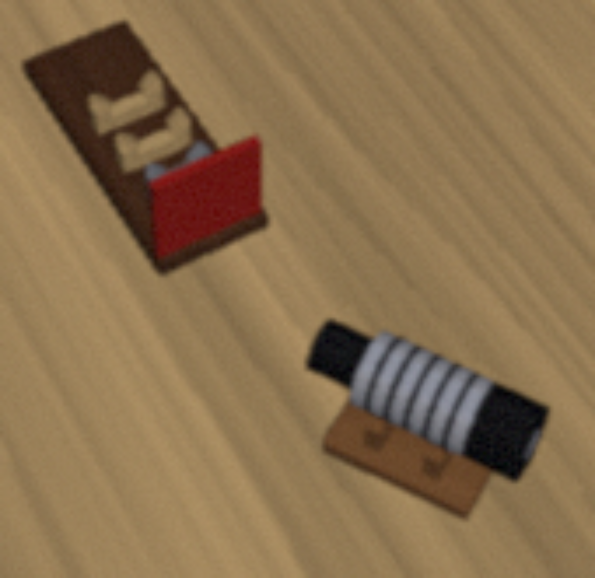

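The crop shows the ribbed silver sleeve with its thinner black end at upper left (crop 335,350), and the cradle with its fork and red plate. In the depth data both sleeves show a step. Sleeve B's thin end already points nearly along the cradle's +x (67° against 90°), so I take B at (260,175): it needs the least turning. I'll check it close up with the wrist camera.

```bash
cat >> h.py <<'E'
def rel(pos,yaw):
    o=ctrl.get_obs(); R=Ro.from_rotvec(o["tool_rot"]); y=np.radians(yaw)
    x=np.array([np.cos(y),np.sin(y),0]); z=np.array([0,0,-1.]); G=Ro.from_matrix(np.c_[x,np.cross(z,x),z])
    s=R.inv().apply(np.array(pos)-o["tool_pos"])/.6; r=(R.inv()*G).as_rotvec()/(np.pi/2)
    print(pos,yaw,"->",np.round(s,4),np.round(r,4))
E
python3 - <<'E'
from h import *
print(np.round(ctrl.camera_model("wrist")["tool_from_camera"],3))
rel([.45,.25,.3],110); rel([.50,-.207,.26],80)
E
```

```text
[[ 0.    -0.964 -0.267  0.067]
 [ 1.     0.    -0.     0.   ]
 [ 0.    -0.267  0.964 -0.069]
 [ 0.     0.     0.     1.   ]]
[0.45, 0.25, 0.3] 110 -> [-0.6047 -0.4321  0.0053] [-1.200e-03  4.000e-04  5.984e-01]
[0.5, -0.207, 0.26] 80 -> [-0.8965 -1.1405  0.0732] [-1.100e-03  7.000e-04  9.317e-01]
```

>>> {"api": "apply_moves", "payload": {
  "rows": [-0.605,-0.432,0.005,0,0,0.598,-0.605,-0.432,0.005,0,0,0.598,-0.605,-0.432,0.005,0,0,0.598,-0.605,-0.432,0.005,0,0,0.598,-0.605,-0.432,0.005,0,0,0.598,-0.605,-0.432,0.005,0,0,0.598,-0.605,-0.432,0.005,0,0,0.598,-0.605,-0.432,0.005,0,0,0.598,-0.605,-0.432,0.005,0,0,0.598,-0.605,-0.432,0.005,0,0,0.598],
  "grip": 1,
  "grip_force": 20
}}

```text
t: 1.1
tool_pos: [0.4527, 0.2465, 0.3004]
tool_rot: [1.809, 2.567, -0.002]
contact_force: [-0.9, -0.1, 0.7]
opening: 0.0853
grip_force: 0.0
```

```bash
python3 - <<'E'
from h import *
rel([.50,-.207,.24],67)
E
```

```text
[0.5, -0.207, 0.24] 67 -> [-0.7383 -0.1798  0.1019] [1.000e-04 1.100e-03 4.738e-01]
```

>>> {"api": "apply_moves", "payload": {
  "rows": [-0.738,-0.18,0.102,0,0,0.474,-0.738,-0.18,0.102,0,0,0.474,-0.738,-0.18,0.102,0,0,0.474,-0.738,-0.18,0.102,0,0,0.474,-0.738,-0.18,0.102,0,0,0.474,-0.738,-0.18,0.102,0,0,0.474,-0.738,-0.18,0.102,0,0,0.474,-0.738,-0.18,0.102,0,0,0.474,-0.738,-0.18,0.102,0,0,0.474,-0.738,-0.18,0.102,0,0,0.474,-0.738,-0.18,0.102,0,0,0.474,-0.738,-0.18,0.102,0,0,0.474]
}}

```text
t: 2.3
tool_pos: [0.5006, -0.2013, 0.2394]
tool_rot: [-2.612, -1.743, -0.0]
contact_force: [-0.3, 0.8, -0.2]
opening: 0.0854
grip_force: 0.0
```

```bash
cat >> h.py <<'E'
def sleeve(tag):
    c=cam("wrist");im,d=ctrl.get_image("wrist");cv2.imwrite(f"pics/{tag}.png",im);P=cloud(c,d);np.savez(tag+".npz",im=im,P=P)
    hsv=cv2.cvtColor(im,cv2.COLOR_BGR2HSV);m=((hsv[...,1]<70)&(P[...,2]>.03)&(P[...,2]<.066)&(d>0)).astype(np.uint8)
    _,L,st,ce=cv2.connectedComponentsWithStats(cv2.morphologyEx(m,cv2.MORPH_CLOSE,np.ones((7,7))))
    for k in range(1,len(st)):
        if st[k,4]<2000: continue
        q=P[(L==k)&(m>0)];r=cv2.minAreaRect(q[:,:2].astype(np.float32));print(st[k],r,q[:,2].max())
        top=q[q[:,2]>q[:,2].max()-.012];mu=top[:,:2].mean(0);v=np.linalg.svd(top[:,:2]-mu,full_matrices=0)[2][0];v*=np.sign(v[1]);s=(q[:,:2]-mu)@v
        a,b=np.percentile(s,[.2,99.8]);print("yaw",np.degrees(np.arctan2(v[1],v[0])),"mid",mu+v*(a+b)/2,"len",b-a)
        w=(q[:,:2]-mu)@[-v[1],v[0]]
        for e in np.arange(a,b,.01):
            i=(s>=e)&(s<e+.01);lo,hi=np.percentile(w[i],[1,99]);print(round((e-(a+b)/2)*1000),"w",np.round([lo*1e3,hi*1e3],1),"top",round(np.percentile(q[i,2],98)*1000,1))
E
python3 - <<'E'
from h import *
o=ctrl.get_obs();print(o["tool_pos"],o["q"]);sleeve("w1")
E
```

```text
[ 0.50060891 -0.20129678  0.23942363] [-5.20537605e-01 -1.02821450e-01  1.87511065e+00  6.94079757e-04
  1.37038638e+00 -1.26630081e-01]
[ 300  163   51  151 6360] ((0.5041855573654175, -0.2106686234474182), (0.10051418840885162, 0.033528923988342285), 69.23139190673828) 0.057894315443126995
yaw 69.01494396742068 mid [ 0.50428991 -0.21004198] len 0.09908083053662602
-50 w [-15.8  15.4] top 57.2
-40 w [-15.9  16.1] top 57.0
-30 w [-15.9  16. ] top 56.8
-20 w [-15.9  16.4] top 57.0
-10 w [-16.1  16.1] top 56.9
0 w [-16.1  16.2] top 56.9
10 w [-16.2  16. ] top 56.9
20 w [-16.2  16.3] top 56.7
30 w [-11.1  11.3] top 52.0
40 w [-9.2  9.7] top 51.3
```

View pics/w1.png

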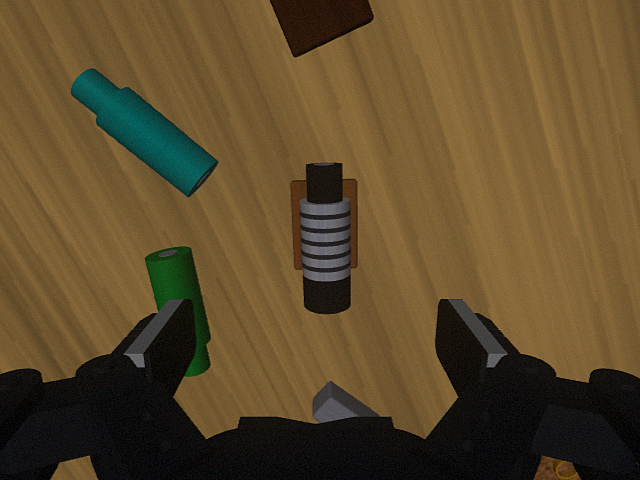

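The wrist view shows the silver ribbed sleeve at (326,237) with its thinner black end up at (324,182). Turquoise (145,130) and green (178,310) are well aside, and the hammer head is at (340,400). Sizes and height fit sleeve B, so next I feel the black end on the cradle side.

```bash
python3 - <<'E'
from h import *
print(ctrl.get_obs()["tool_pos"])
rel([.517,-.175,.15],69);rel([.517,-.175,.098],69)
E
```

```text
[ 0.50070336 -0.20095531  0.2396614 ]
[0.517, -0.175, 0.15] 69 -> [0.0503 0.0086 0.1495] [-0.0003 -0.0004 -0.017 ]
[0.517, -0.175, 0.098] 69 -> [0.0502 0.0086 0.2361] [-0.0003 -0.0004 -0.017 ]
```

>>> {"api": "apply_moves", "payload": {
  "rows": [0.05,0.009,0.15,0,0,-0.017,0.05,0.009,0.15,0,0,-0.017,0.05,0.009,0.15,0,0,-0.017,0.05,0.009,0.2,0,0,-0.017,0.05,0.009,0.236,0,0,-0.017,0.05,0.009,0.236,0,0,-0.017,0.05,0.009,0.236,0,0,-0.017]
}}

```text
t: 3.05
tool_pos: [0.5179, -0.1768, 0.1]
tool_rot: [2.588, 1.778, 0.001]
contact_force: [-0.6, -0.3, 0.5]
opening: 0.0851
grip_force: 0.0
```

>>> {"api": "apply_moves", "payload": {
  "rows": [0,0,0,0,0,0,0,0,0,0,0,0],
  "grip": 0.5
}}

```text
t: 3.25
tool_pos: [0.5183, -0.1775, 0.1004]
tool_rot: [2.588, 1.776, 0.003]
contact_force: [-0.3, -0.2, 1.1]
opening: 0.0593
grip_force: 0.0
```

```bash
python3 - <<'E'
from h import *
o=ctrl.get_obs();print(o["tool_pos"],o["opening"],ctrl.tip_extent);sleeve("w2")
E
```

```text
[ 0.51831568 -0.17746443  0.10040105] 0.059257340316235994 0.0726
[  264   277    94   147 11207] ((0.513501763343811, -0.18721140921115875), (0.05117064714431763, 0.03387082740664482), 68.79840087890625) 0.05754142870516598
yaw 72.57866225603928 mid [ 0.51373433 -0.18599176] len 0.04850770099813706
-24 w [-15.2  17.3] top 56.7
-14 w [-15.6  16.2] top 56.8
-4 w [-16.2  16. ] top 56.5
6 w [-11.6  10.1] top 51.9
16 w [-10.9   9.8] top 51.6
[ 172  289   65  102 2495] ((0.4907791316509247, -0.16385948657989502), (0.01379632018506527, 0.022015776485204697), 17.920087814331055) 0.06598698833633321
yaw 86.26950552299004 mid [ 0.49006512 -0.16506651] len 0.022539569399313182
-11 w [-1.8  1.5] top 64.9
-1 w [-4.8  9. ] top 64.7
9 w [-4.7  9. ] top 65.5
[ 394  289   66  101 2222] ((0.5488268136978149, -0.18679778277873993), (0.02259591408073902, 0.013470735400915146), 31.84675407409668) 0.0659970230552327
yaw 53.17660545598972 mid [ 0.54874774 -0.188052  ] len 0.023201004025271133
-12 w [-1.3  1.5] top 64.7
-2 w [-7.7  4.5] top 64.5
8 w [-9.   3.9] top 65.5
```

View pics/w2.png

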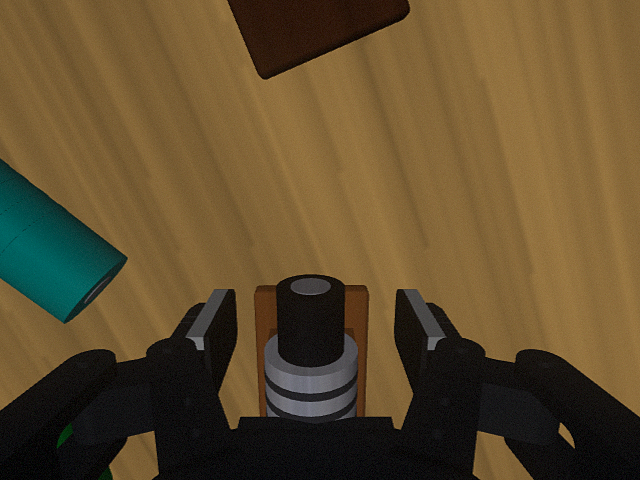

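The thin black end is between the fingers, tip face at (310,287), with the finger faces at about 225 and 405. The end sits about 2 mm left of centre and the pads are a little near the step, so I shift the hand and close gently.

>>> {"api": "apply_moves", "payload": {
  "rows": [0.01,-0.003,0,0,0,0,0.01,-0.003,0,0,0,0]
}}

```text
t: 3.5
tool_pos: [0.5177, -0.1702, 0.0984]
tool_rot: [2.59, 1.778, 0.001]
contact_force: [0.3, -0.2, -0.3]
opening: 0.0429
grip_force: 0.0
```

>>> {"api": "apply_moves", "payload": {
  "rows": [0,0,0,0,0,0,0,0,0,0,0,0,0,0,0,0,0,0,0,0,0,0,0,0,0,0,0,0,0,0,0,0,0,0,0,0],
  "grip": 0.1,
  "grip_force": 20
}}

```text
t: 4.1
tool_pos: [0.5184, -0.1709, 0.0987]
tool_rot: [2.589, 1.776, 0.002]
contact_force: [5.1, 1.6, 0.9]
opening: 0.0234
grip_force: 20.3
```

Felt 23.4 mm at 20 N, so this is the smaller end, on the cradle side. Now I open, rise clear and check the sleeve again.

>>> {"api": "apply_moves", "payload": {
  "rows": [0,0,0,0,0,0,0,0,0,0,0,0,0,0,0,0,0,0,0,0,0,0,0,0,-0.03,0,-0.08,0,0,0,-0.068,0,-0.16,0,0,0,-0.068,0,-0.16,0,0,0,-0.068,0,-0.16,0,0,0,-0.068,0,-0.16,0,0,0],
  "grip": 1
}}

```text
t: 5.0
tool_pos: [0.5022, -0.2082, 0.1926]
tool_rot: [-2.589, -1.776, 0.002]
contact_force: [-0.8, -0.0, 0.1]
opening: 0.0854
grip_force: 0.0
```

```bash
python3 - <<'E'
from h import *
print(ctrl.get_obs()["tool_pos"]);sleeve("w3")
rel([.5045,-.210,.15],69)
rel([.5045,-.210,.108],69)
E
```

```text
[ 0.50220335 -0.20821487  0.19262111]
[ 290  160   61  182 9257] ((0.503993034362793, -0.21099412441253662), (0.10083328932523727, 0.033495426177978516), 69.55371856689453) 0.05820071590313984
yaw 69.90094687302556 mid [ 0.50417657 -0.21040531] len 0.09948205494895512
-50 w [-15.9  15.6] top 56.4
-40 w [-15.8  15.7] top 56.7
-30 w [-15.8  16.1] top 56.7
-20 w [-15.7  16.3] top 56.8
-10 w [-16.3  16.1] top 57.0
0 w [-16.2  16.3] top 57.1
10 w [-16.1  16. ] top 57.0
20 w [-16.1  16.2] top 57.0
30 w [-10.7  11. ] top 52.6
40 w [-10.7  11.2] top 51.8
[0.5045, -0.21, 0.15] 69 -> [-0.0018  0.0054  0.0699] [-0.0024 -0.0004 -0.0009]
[0.5045, -0.21, 0.108] 69 -> [-0.0018  0.0057  0.1399] [-0.0024 -0.0004 -0.0009]
```

>>> {"api": "apply_moves", "payload": {
  "rows": [-0.002,0.005,0.07,0,0,-0.008,-0.002,0.005,0.1,0,0,-0.008,-0.002,0.005,0.139,0,0,-0.008,-0.002,0.005,0.139,0,0,-0.008,-0.002,0.005,0.139,0,0,-0.008]
}}

```text
t: 5.55
tool_pos: [0.5045, -0.2101, 0.1092]
tool_rot: [-2.576, -1.792, 0.002]
contact_force: [0.7, -0.9, -0.3]
opening: 0.0855
grip_force: 0.0
```

>>> {"api": "apply_moves", "payload": {
  "rows": [0,0,0,0,0,0,0,0,0,0,0,0,0,0,0,0,0,0,0,0,0,0,0,0,0,0,0,0,0,0,0,0,0,0,0,0,0,0,0,0,0,0,0,0,0,0,0,0],
  "grip": 0.1,
  "grip_force": 45
}}

```text
t: 6.35
tool_pos: [0.5045, -0.2105, 0.112]
tool_rot: [-2.576, -1.792, 0.003]
contact_force: [-7.4, 3.8, 10.1]
opening: 0.0313
grip_force: 43.7
```

The opening reads 31.3 mm and the hand was lifted 3 mm, so the pads are gripping above the axis. I open, go 10 mm lower and grip again.

>>> {"api": "apply_moves", "payload": {
  "rows": [0,0,0,0,0,0,0,0,0,0,0,0,0,0,0,0,0,0,0,0,0,0,0,0,0,0,0.017,0,0,0,0,0,0.017,0,0,0,0,0,0.017,0,0,0],
  "grip": 0.8,
  "grip_force": 30
}}

```text
t: 7.05
tool_pos: [0.5048, -0.2107, 0.0996]
tool_rot: [-2.578, -1.793, 0.001]
contact_force: [-0.1, -1.1, 0.3]
opening: 0.068
grip_force: 0.0
```

>>> {"api": "apply_moves", "payload": {
  "rows": [0,0,0,0,0,0,0,0,0,0,0,0,0,0,0,0,0,0,0,0,0,0,0,0,0,0,0,0,0,0,0,0,0,0,0,0,0,0,0,0,0,0,0,0,0,0,0,0],
  "grip": 0.1,
  "grip_force": 45
}}

```text
t: 7.85
tool_pos: [0.5044, -0.2106, 0.1009]
tool_rot: [-2.577, -1.792, 0.003]
contact_force: [-6.0, 1.7, 7.4]
opening: 0.0325
grip_force: 44.3
```

>>> {"api": "apply_moves", "payload": {
  "rows": [0,0,-0.02,0,0,0,0,0,-0.05,0,0,0,0,0,-0.1,0,0,0,0,0,-0.15,0,0,0,0,0,-0.15,0,0,0,0,0,-0.15,0,0,0]
}}

```text
t: 8.45
tool_pos: [0.5057, -0.2112, 0.1915]
tool_rot: [2.578, 1.792, 0.002]
contact_force: [0.6, -0.4, -2.5]
opening: 0.0327
grip_force: 45.4
```

```bash
python3 - <<'E'
from h import *
o=ctrl.get_obs();print(o["tool_pos"],o["opening"])
c=cam("wrist");im,d=ctrl.get_image("wrist");P=cloud(c,d);np.savez("w4",im=im,P=P)
im2,_=ctrl.get_image("side");cv2.imwrite("pics/w4.png",np.hstack([cv2.resize(im,(400,300)),cv2.resize(im2[60:300,260:580],(400,300))]))
E
```

```text
[ 0.50570862 -0.21117971  0.19145131] 0.032666627976512916
```

View pics/w4.png

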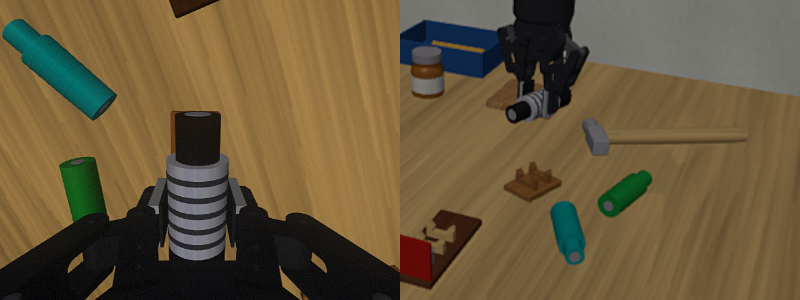

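The sleeve is held, ribbed middle between the pads and thin end forward (left half: 198,130), and the rest is empty. I move it above the cradle and turn it to 90°.

```bash
python3 - <<'E'
from h import *
rel([.557,-.015,.2],90)
z=np.load("w4.npz");P=z["P"];im=z["im"]
o=ctrl.get_obs();T=Ro.from_rotvec(o["tool_rot"])
hsv=cv2.cvtColor(im,cv2.COLOR_BGR2HSV);m=np.zeros((480,640),bool);m[165:420,262:372]=1
q=T.inv().apply(P[m]-o["tool_pos"]);s=hsv[m][:,1];k=(s<70)&(q[:,2]<.09)&(q[:,2]>.03)&(abs(q[:,1])<.018);q=q[k]
for e in np.arange(-.03,.07,.008):
    i=(q[:,0]>=e)&(q[:,0]<e+.008)
    if i.sum()>50: print(round(e*1e3),i.sum(),"ytop-range",np.round(np.percentile(q[i,1],[1,99])*1e3,1),"ztop",round(np.percentile(q[i,2],2)*1e3,1))
print(q[:,0].max())
E
```

```text
[0.557, -0.015, 0.2] 90 -> [ 0.3359 -0.0315 -0.0182] [-0.0015 -0.0006 -0.2264]
-30 1339 ytop-range [-13.9  17.4] ztop 41.9
-22 1821 ytop-range [-14.   17.4] ztop 41.8
-14 1931 ytop-range [-14.2  17.4] ztop 41.7
-6 2111 ytop-range [-14.2  17.4] ztop 41.5
2 2143 ytop-range [-14.2  17.4] ztop 41.5
10 2313 ytop-range [-16.2  17.5] ztop 41.7
18 3147 ytop-range [-13.9  17.6] ztop 41.8
26 985 ytop-range [-9.3 13.6] ztop 46.5
34 569 ytop-range [-8.8 13.2] ztop 46.6
42 571 ytop-range [-8.3 13.1] ztop 46.7
0.0501228861850674
```

>>> {"api": "apply_moves", "payload": {
  "rows": [0.336,-0.032,-0.018,0,0,-0.226,0.336,-0.032,-0.018,0,0,-0.226,0.336,-0.032,-0.018,0,0,-0.226,0.336,-0.032,-0.018,0,0,-0.226,0.336,-0.032,-0.018,0,0,-0.226,0.336,-0.032,-0.018,0,0,-0.226,0.336,-0.032,-0.018,0,0,-0.226,0.336,-0.032,-0.018,0,0,-0.226]
}}

```text
t: 9.35
tool_pos: [0.557, -0.0166, 0.2004]
tool_rot: [-2.224, -2.218, 0.002]
contact_force: [0.5, -0.2, -2.1]
opening: 0.0328
grip_force: 45.3
```

```bash
python3 - <<'E'
from h import *
o=ctrl.get_obs();print(o["tool_pos"],o["tool_rot"])
c=cam("wrist");im,d=ctrl.get_image("wrist");P=cloud(c,d);np.savez("w5",im=im,P=P)
hsv=cv2.cvtColor(im,cv2.COLOR_BGR2HSV).astype(int)
red=((hsv[...,0]<6)|(hsv[...,0]>174))&(hsv[...,1]>170)&(P[...,2]>.012)&(P[...,2]<.07)
q=P[red];print("red",len(q),cv2.minAreaRect(q[:,:2].astype(np.float32)),q.max(0),np.percentile(q[:,1],[1,99]))
t=q[q[:,2]>.058];print("top",len(t),np.percentile(t,[1,99],axis=0))
b=(P[...,2]>.006)&(P[...,2]<.013)&(d>0)&(abs(P[...,0]-.557)<.06)&(abs(P[...,1]+.015)<.1)
q=P[b];print("base",len(q),cv2.minAreaRect(q[:,:2].astype(np.float32)),np.percentile(q,[.5,99.5],axis=0))
for a in np.arange(-.09,.06,.015):
    i=(q[:,1]>=a)&(q[:,1]<a+.015)
    if i.sum()>30: print(round(a,3),np.percentile(q[i,0],[1,99]))
cv2.imwrite("pics/w5.png",im)
E
```

```text
[ 0.55695836 -0.01664366  0.20040834] [-2.22361347e+00 -2.21780560e+00  1.78097776e-03]
red 1307 ((0.557151734828949, 0.051749758422374725), (0.05507277324795723, 0.00589910801500082), 0.9902926683425903) [0.5846819  0.0548134  0.06258449] [0.04860501 0.05476326]
top 1306 [[0.53015349 0.04860499 0.05876497]
 [0.58409968 0.05476327 0.0618678 ]]
base 5543 ((0.5578221678733826, 0.014337163418531418), (0.0602472759783268, 0.08881008625030518), 0.9749747514724731) [[ 0.52789187 -0.02698928  0.00704269]
 [ 0.58787528  0.05854051  0.01129482]]
-0.03 [0.52862616 0.58846197]
-0.015 [0.52836282 0.58803422]
0.0 [0.52818213 0.58767367]
0.015 [0.52810405 0.58702833]
0.03 [0.52809496 0.58659973]
0.045 [0.52803563 0.58645163]
```

View pics/w5.png

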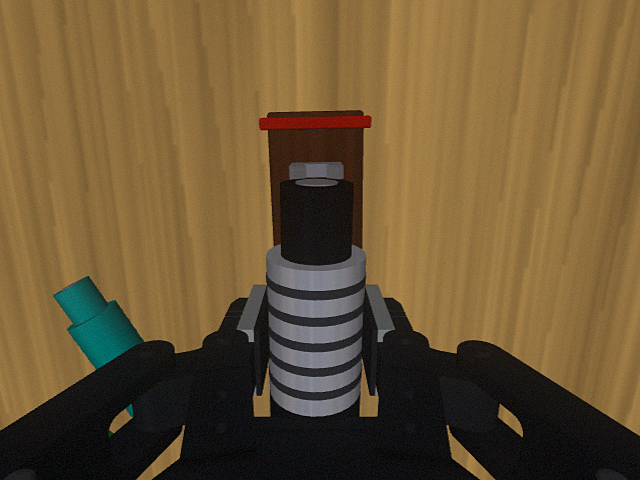

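The thin end (317,220) is towards the red plate (315,122), in line with the cradle, and the steel fork is at (316,170). The cradle centre comes out at about (0.558, −0.0164) with yaw 91°, so I lower with a 1° turn.

>>> {"api": "apply_moves", "payload": {
  "rows": [0,-0.001,0.05,0,0,-0.011,0,-0.001,0.1,0,0,-0.011,0,-0.001,0.13,0,0,-0.011,0,-0.001,0.145,0,0,-0.011,0,-0.001,0.153,0,0,-0.011,0,-0.001,0.158,0,0,-0.011,0,-0.001,0.158,0,0,-0.011,0,-0.001,0.158,0,0,-0.011]
}}

```text
t: 10.2
tool_pos: [0.5576, -0.0155, 0.1076]
tool_rot: [2.202, 2.239, 0.002]
contact_force: [-0.3, 0.1, -1.2]
opening: 0.0325
grip_force: 45.4
```

>>> {"api": "apply_moves", "payload": {
  "rows": [0,0,0.003,0,0,0,0,0,0.006,0,0,0,0,0,0.009,0,0,0,0,0,0.011,0,0,0,0,0,0.011,0,0,0,0,0,0.011,0,0,0]
}}

```text
t: 10.8
tool_pos: [0.5577, -0.0154, 0.101]
tool_rot: [2.202, 2.239, 0.002]
contact_force: [0.3, 1.1, 5.7]
opening: 0.0324
grip_force: 46.1
```

Contact comes at TCP height 0.101, the same as in the rest, so the sleeve is seated. I release and rise.

>>> {"api": "apply_moves", "payload": {
  "rows": [0,0,0,0,0,0,0,0,0,0,0,0,0,0,0,0,0,0,0,0,0,0,0,0,0,0,0,0,0,0,0,0,-0.05,0,0,0,0,0,-0.12,0,0,0,0,0,-0.2,0,0,0,0,0,-0.2,0,0,0,0,0,-0.2,0,0,0],
  "grip": 0.8
}}

```text
t: 11.8
tool_pos: [0.5578, -0.0155, 0.2219]
tool_rot: [2.201, 2.238, 0.004]
contact_force: [0.3, -0.5, 0.1]
opening: 0.0683
grip_force: 0.0
```

```bash
python3 - <<'E'
from h import *
print(ctrl.get_obs()["tool_pos"]);sleeve("w6")
E
```

```text
[ 0.55777446 -0.01548061  0.22187629]
[ 288  153   54  162 7720] ((0.5581226944923401, -0.015616685152053833), (0.03384395316243172, 0.10054609924554825), 0.920549750328064) 0.058224171925445184
yaw 90.67954237540084 mid [ 0.55837683 -0.01519189] len 0.09953915737261974
-50 w [-14.6  16.1] top 56.5
-40 w [-15.5  15.9] top 57.0
-30 w [-16.   16.6] top 56.6
-20 w [-15.7  16.4] top 56.9
-10 w [-16.2  16.3] top 56.9
0 w [-16.   16.1] top 56.9
10 w [-15.8  16.6] top 56.9
20 w [-16.3  16.5] top 56.7
30 w [-15.5  15.9] top 51.8
40 w [-15.1  15.8] top 51.7
```

View pics/w6.png

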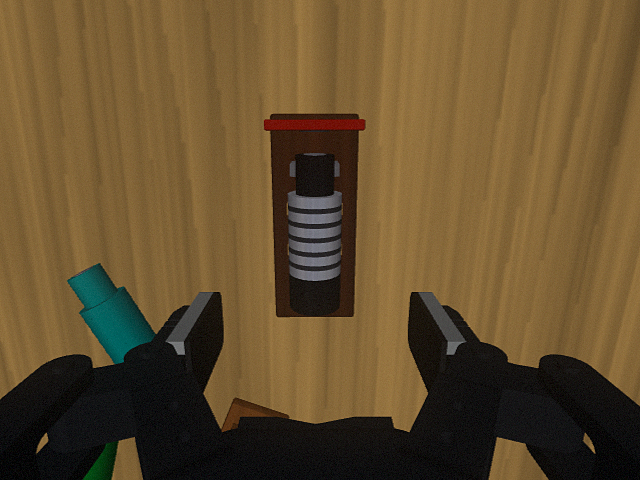

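The sleeve lies seated in the cradle at (315,235) with its thin end at the red plate (315,125). It is level, with the top at 57 mm all along the full-diameter part, and centred within about 1–2 mm. The hand is clear, so I hand in.

```bash
python3 -c "
from station import ctrl
print(ctrl.finish_job())"
```

```text
the job is handed in; nothing more can be done
None
```

I handed the job in at about 12 s: the sleeve, its smaller end found by feel (23.4 mm), lies level in the cradle with that end towards the red plate, centred within about 2 mm, and I didn't touch the other sleeve.

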